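Set the tape length and press feed

ROBOT

A 7-joint arm with a two-finger parallel gripper is mounted at the origin on the work surface. World frame = base frame: x ahead of the robot, y to its left, z up, the work surface at z = 0. Lengths are in mm, angles in rad, forces in N, time in s.
With the tool pointing down it reaches from about 400 to 875 mm from the base axis. Payload 4.4 kg.
Tool frame: the origin (TCP) lies between the finger pads; the fingertips stand ctrl.tip_reach ahead of it and the grasp point (between the pads) lies 8 mm behind it (ctrl.tip_reach is the distance from the TCP to the fingertips, in mm); z points along the fingers, y is the direction in which the jaws open and shut (so a half turn about z gives the same grasp; the last joint's range is limited). The gripper opens to 85 mm and grips with 20 to 120 N. Pads are 22 mm wide; open, the fingers measure 114 mm over their backs; the gripper's body (76 mm by 85 mm) begins 54 mm behind the grasp point. The pads swing forward as they close: fully open they stand 13 mm farther back than shut.
Start: joints at [1.206, 0.628, 0.038, 1.517, -0.027, 0.996, -0.02], TCP at [191.37, -621.205, 242.313] pointing down, gripper open.
Joint ranges: [-3.06, 3.06], [-0.37, 2.12], [-1.25, 1.32], [0.18, 2.47], [-1.1, 4.24], [0.23, 1.98], [-2.94, 2.94]. Speed limits (rad/s): [2.57, 2.57, 3.14, 3.14, 3.14, 3.14, 3.14].

INTERFACE

Orientations are given as [roll, pitch, yaw] about the fixed x, y, z axes, in that order (R = Rz(yaw) Ry(pitch) Rx(roll)).
In Python, from cell import status, viewer, order, ctrl gives the robot as it stands.
- The arm moves only by the tool play_rows, never from a script. Its argument "series" is a list of rows, each a list of 5 numbers: the shift along the tool's x, y, z in cm, then the turn about the tool's z in degrees, then the closure, from 0 (fully open) to 1 (shut). In form: [[x, y, z, yaw, gripper], ...]. A call has 1 to 8 rows; each row is the pose to reach, as a shift and turn from the pose commanded when the call began, along the tool's axes at that moment; what a row does not reach only later rows make up. A row lasts 1/10 s, in which the tool goes at most 50 mm and 8.59 degrees, less where a joint would pass 70% of its speed; a pose out of reach is approached as far as the arm can. A call with a gripper value outside its range is refused whole. The fingers move at their own pace and stop on an object; the grip force is fixed at half the most. Time passes only in rows, so rows that repeat a pose let the fingers close. It gives the time, the measured TCP pose, the force and the opening at its end, in the units of the state.
- status.read_state(): the state, without advancing time (a new reading comes with each control period).
- viewer.get_image(name): name is "side" or "top"; returns a dict with "img" (384x512x3 uint8, red, green, blue), "vfov" (degrees; the focal length in pixels is half the picture's height over the tangent of half this angle, whatever the lens; pixels are square), "cx", "cy" (the principal point, pixels), "rvec" (rotation vector, rad) and "tvec" (3), from world to camera coordinates, as OpenCV has them. Camera axes: x right, y down, z forward; pixel columns grow to the right and rows downward; lengths in mm; the calibration is good to about 2 mm. A picture is of the moment at which its call begins. There is no depth.
- order.finish_job(): hands the job in, once; it reports no verdict.
The state is a dict: "clock": time; "qpos": joint angles; "qd": joint speeds; "tau": joint torques, N m; "eef_pos": TCP position; "tool_rot": TCP orientation; "force": force on the tool from outside, world axes, zero at the start; "torque": the same for the moment, N m; "width": finger opening in mm.
Only numpy, scipy, OpenCV 4.12 (cv2) and the standard library are available. Lean on these libraries where they do the work, as an engineer would, in place of code of your own. Each camera call takes 0.05 s, during which the arm holds its last target. There are 200 camera calls.

TASK

On the bench tape dispenser, push the upright tab of the black length selector sideways with the fingertips, without pinching it, until it points at the middle of the round plate with three dots. Only then press the feed key fully down and let it come back up. Leave the glue stick, tape roll and carton where they stand.

Things in the scene. Friction and masses are not known exactly. Their poses are not given: they have to be found in the camera images.
- dispenser: Grey bench tape dispenser, bolted to the bench: a low box 260 mm (its x) by 420 mm (its y, from -200 to +220), flat top (deck) 80 mm above the bench. Origin on the bench under the deck; its x axis points from the operator's edge to the far edge, yaw varies. A dark drum cover stands on the deck at x -10 to +120 mm, y +134 to +210 mm, up to 132 mm above the bench.
- selector (a joint): Length selector turning about the vertical axis through hub; radians, positive counter-clockwise seen from above, 0 when the tab points along the dispenser's +x. Stops at -1.75 and +1.75. It turns smoothly, without clicks, and stays by friction where it is left; a push of about 2 N on the tab moves it. It starts near 0, where there is no plate.
- hub (a point): Centre of the selector's flat top, on its axis, 96 mm above the bench. The selector is a black disc 110 mm across; at dispenser coordinates x 0, y -70 mm.
- tab_top (a point): Middle of the top edge of the upright tab, 44 mm from the axis, 126 mm above the bench. The tab is a metal fin lying radially: 28 mm long (30 to 58 mm from the axis), 12 mm thick, 30 mm high; its outer end is the pointer. Push its clockwise face to turn it counter-clockwise, and vice versa. Its two halves, split along the radius: selector_c0 (counter-clockwise side), selector_c1 (clockwise).
- pointer_line (a point): Point on the line hub-to-tab, 92 mm from the axis, turning with the selector: it lies over the centre of the plate pointed at.
- plate_1: Round white label plate with one raised dark dot, 38 mm across, 3 mm thick, fixed on the deck; origin at the centre of its underside. It sits 92 mm from the selector's axis at -78, -39, +39 or +78 degrees (selector angle); which plate is at which place varies.
- plate_2: Round white label plate with two dots, 38 mm across, 3 mm thick, fixed on the deck; origin at the centre of its underside. It sits 92 mm from the selector's axis at -78, -39, +39 or +78 degrees (selector angle); which plate is at which place varies.
- plate_3: Round white label plate with three dots in a triangle (the wanted one), 38 mm across, 3 mm thick, fixed on the deck; origin at the centre of its underside. It sits 92 mm from the selector's axis at -78, -39, +39 or +78 degrees (selector angle); which plate is at which place varies.
- plate_4: Round white label plate with four dots in a square, 38 mm across, 3 mm thick, fixed on the deck; origin at the centre of its underside. It sits 92 mm from the selector's axis at -78, -39, +39 or +78 degrees (selector angle); which plate is at which place varies.
- feed_key (a joint): Travel of the round feed key: 0 up, 0.006 m fully down. Sprung: about 5 N to press it fully, comes up by itself.
- feed_key_top (a point): Centre of the top of the feed key, a round grey key 34 mm across standing in a flat black collar, its top 98 mm above the bench when up, on the deck at dispenser x -70, y +100 mm; it is pressed straight down.
- glue_stick_mid (a point): Middle (half-way up) of a loose upright glue stick, 28 mm across, 70 mm high, standing on the deck's far part. Leave alone.
- tape_roll_mid (a point): Middle of a loose roll of tape lying flat on the bench, 100 mm across, 48 mm high. Leave alone.
- carton_mid (a point): Middle of a loose small carton 120 x 90 x 70 mm on the bench. Leave alone.

How it is judged:
By the outcome, as a careful person would: the job done as asked, in the order asked, and still so for the second after the job is handed in, with the robot touching nothing.
It also fails if it takes over 61 s, if anything falls off the work surface, if the arm or the gripper's body presses on something with over 40 N, if the wrist force passes 120 N, or if a joint passes its speed limit or range.

## Working session

There is one attempt and no reset: what is moved stays moved. The work goes in short steps, Python scripts to look and compute and a tool call to move; the robot and the scene stay as the last step left them, time stands still between calls to the robot, and variables do not carry over. Pictures are saved under pics/ and viewed, about 8 in all and at most 12, crops included, and the job is handed in when it is done.

Besides the shell and the picture viewer there is one more tool, called after "Emit:" in YAML: its name, and indented under it one key for each argument. play_rows: Moves the arm, as the interface text tells. Its arguments: {"type":"object","properties":{"series":{"type":"array","items":{"type":"array","items":{"type":"number"}}}},"required":["series"]}

```bash
mkdir -p pics
cat > h.py <<'E'
import numpy as np, cv2
from cell import status, viewer, order, ctrl
def cam(n):
    d=viewer.get_image(n); im=np.array(d["img"]); h=im.shape[0]
    f=h/2/np.tan(np.radians(d["vfov"])/2)
    K=np.array([[f,0,d["cx"]],[0,f,d["cy"]],[0,0,1]]); 
    return im,K,np.array(d["rvec"],float),np.array(d["tvec"],float)
def proj(P,c): return cv2.projectPoints(np.array(P,float).reshape(-1,3),c[2],c[3],c[1],None)[0].reshape(-1,2)
def ray(px,z,c):
    R=cv2.Rodrigues(c[2])[0]; o=-R.T@c[3]; out=[]
    for u,v in np.atleast_2d(px):
        d=R.T@np.linalg.inv(c[1])@np.array([u,v,1]); out.append(o+d*(z-o[2])/d[2])
    return np.array(out)
def save(im,n): cv2.imwrite("pics/"+n,cv2.cvtColor(im,cv2.COLOR_RGB2BGR))
E
python3 - <<'E'
from h import *
for n in("top","side"):
    c=cam(n); save(cv2.resize(c[0],(768,576),interpolation=cv2.INTER_CUBIC),n+"0.png"); print(n,c[1][0,0],c[1][:2,2],c[2],c[3])
print(status.read_state(),ctrl.tip_reach)
E
```

```text
top 457.8307567639089 [253.72476821 189.73428541] [ 2.18403883 -2.21129365  0.07338195] [  72.2991631   573.96460668 1081.22980703]
side 447.76282044631813 [250.36186521 197.32536987] [ 2.22872352 -0.12282375  0.09174577] [-590.59349531  165.31102199 1281.37934183]
{'clock': 0.1, 'qpos': array([ 1.20620292,  0.62926055,  0.03847367,  1.51823207, -0.02700187,
        0.99629409, -0.02000668]), 'qd': array([-0.00136095, -0.00246995,  0.00109581, -0.00172897,  0.00074892,
        0.00069833,  0.00104871]), 'tau': array([ 2.25057942e-03, -5.64537299e+01,  1.22991163e+00, -1.93975639e+01,
        1.12529975e-02,  5.39485918e-03, -2.98774125e-05]), 'eef_pos': array([ 191.20036117, -620.69829686,  241.488563  ]), 'tool_rot': array([-3.13991766e+00,  3.17914816e-05,  2.98763157e-01]), 'force': array([ 0.56765676, -0.44431347, -0.06149253]), 'torque': array([ 0.01278283, -0.01686829, -0.00143985]), 'width': 85.62227384808229} 11.0
```

View pics/top0.png

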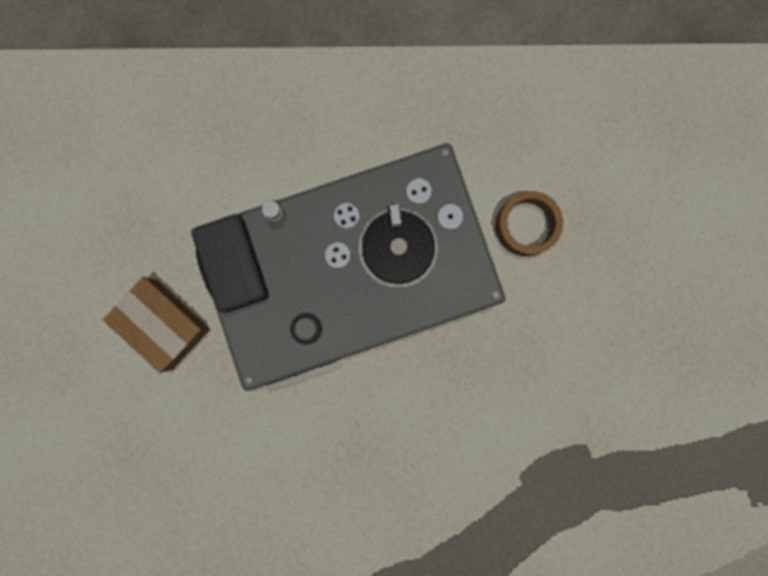

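View pics/side0.png

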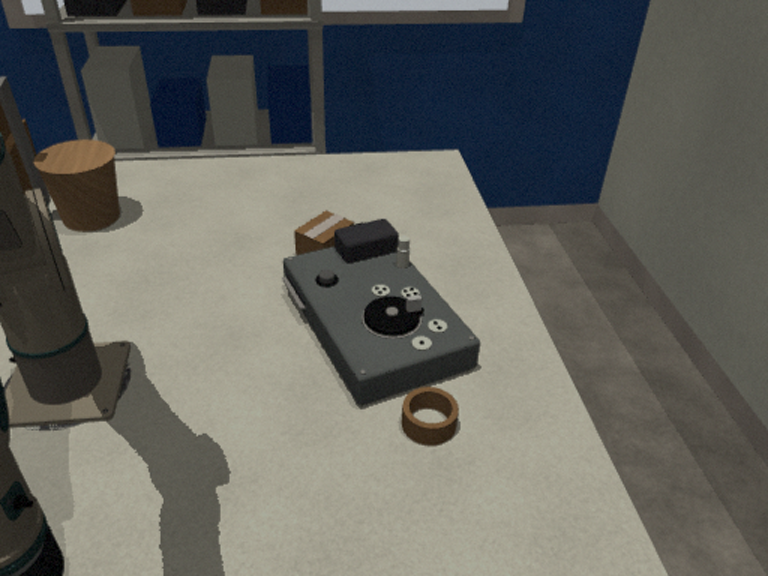

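The top view shows the three-dot plate at (337,255), four-dot (346,215), two-dot (419,190), one-dot (450,216), hub (398,246), tab (395,214), key (306,328), glue stick (272,210), roll (530,223) and carton (156,325). The side view agrees: the three-dot plate is at (381,290). That puts the wanted plate at +78°.

```bash
cat > fit.py <<'E'
from h import *
from scipy.optimize import least_squares
a=np.radians([78,39,-39,-78]); pl=[[92*np.cos(t),-70+92*np.sin(t),83] for t in a]
D=np.array(pl+[[0,-70,96],[-70,100,98]])
T=np.array([[337,255],[346,215],[419,190],[450,216],[398,246],[306,328]])/1.5
S=np.array([[381,290],[411,293],[438,325.5],[422,343],[392,311],[327,277]])/1.5
def W(p,D):
    c,s=np.cos(p[2]),np.sin(p[2]); D=np.atleast_2d(D); return np.c_[p[0]+c*D[:,0]-s*D[:,1],p[1]+s*D[:,0]+c*D[:,1],D[:,2]]
ct,cs=cam("top"),cam("side")
E=lambda p:np.r_[proj(W(p,D),ct)-T,proj(W(p,D),cs)-S]
r=least_squares(lambda p:E(p).ravel(),[600,0,0.3],loss="soft_l1"); p=r.x
np.save("p.npy",p)
print(p,np.degrees(p[2])); print(E(p).round(1))
t=ray(np.array([[395,206]])/1.5,126,ct)
print("pts hub,key,plate3",W(p,[D[4],D[5],D[0]]))
print("tabtop approx",ray(np.array([[395,215]])/1.5,126,ct))
print("glue top",ray(np.array([[271,208]])/1.5,150,ct),"roll",ray(np.array([[530,222]])/1.5,48,ct))
E
python3 fit.py
```

```text
[6.06198462e+02 1.04446646e+02 3.23447488e-01] 18.53217595568342
[[ 0.6 -0.7]
 [ 0.4 -0.5]
 [ 0.  -0.5]
 [ 0.4 -0.8]
 [ 0.6 -0.5]
 [-0.2 -0.2]
 [-0.8 -0.5]
 [-1.2 -0.9]
 [-0.8 -0.6]
 [-0.6 -0.8]
 [-0.6  0.5]
 [-1.  -2.8]]
pts hub,key,plate3 [[628.44706338  38.07647436  96.        ]
 [508.04457371 177.01257652  98.        ]
 [617.98103644 129.47922202  83.        ]]
tabtop approx [[669.10658299  44.23362368 126.        ]]
glue top [[677.17474118 219.58972675 150.        ]] roll [[ 668.11367527 -169.12238726   48.        ]]
```

```bash
cat > mv.py <<'E'
from h import *
import json
# commanded pose (x,y,z,yaw_deg), tool pointing down
def rows(cmd,tgts,g):
    x,y,z,a=cmd; c,s=np.cos(np.radians(a)),np.sin(np.radians(a)); out=[]
    for X,Y,Z,A in tgts:
        dx,dy=X-x,Y-y
        out.append([round((c*dx+s*dy)/10,2),round((s*dx-c*dy)/10,2),round((z-Z)/10,2),round(a-A,1),g])
    return out
def apply(cmd,r):  # commanded pose after a call ending in row r
    x,y,z,a=cmd; c,s=np.cos(np.radians(a)),np.sin(np.radians(a))
    return [x+10*(c*r[0]+s*r[1]),y+10*(s*r[0]-c*r[1]),z-10*r[2],a-r[3]]
def arc(hub,th,d,r=44,z=117):
    t=np.radians(th); return [hub[0]+r*np.cos(t)+d*np.sin(t),hub[1]+r*np.sin(t)-d*np.cos(t),z,th+90]
hub=[628.4,38.1]
def lin(a,b,n): return [list(np.array(a)+(np.array(b)-a)*k/n) for k in range(1,n+1)]
E
python3 - <<'E'
from mv import *
c=[191.37,-621.2,242.3,17.12]
b=arc(hub,8.7,40,z=242.3); print(b)
w=lin(c,b,24)
for i in(0,8,16):
    r=rows(c,w[i:i+8],1); print(r); c=apply(c,r[-1]); print(c)
E
```

```text
[np.float64(677.9441638294709), np.float64(5.215720618530305), 242.3, 98.7]
[[np.float64(2.71), np.float64(-1.9), np.float64(0.0), np.float64(-3.4), 1], [np.float64(5.41), np.float64(-3.8), np.float64(0.0), np.float64(-6.8), 1], [np.float64(8.12), np.float64(-5.69), np.float64(0.0), np.float64(-10.2), 1], [np.float64(10.82), np.float64(-7.59), np.float64(0.0), np.float64(-13.6), 1], [np.float64(13.53), np.float64(-9.49), np.float64(0.0), np.float64(-17.0), 1], [np.float64(16.24), np.float64(-11.39), np.float64(0.0), np.float64(-20.4), 1], [np.float64(18.94), np.float64(-13.28), np.float64(0.0), np.float64(-23.8), 1], [np.float64(21.65), np.float64(-15.18), np.float64(0.0), np.float64(-27.2), 1]]
[np.float64(353.590989261924), np.float64(-412.39425141322687), np.float64(242.3), np.float64(44.32)]
[[np.float64(3.27), np.float64(-0.45), np.float64(0.0), np.float64(-3.4), 1], [np.float64(6.55), np.float64(-0.9), np.float64(0.0), np.float64(-6.8), 1], [np.float64(9.82), np.float64(-1.35), np.float64(0.0), np.float64(-10.2), 1], [np.float64(13.09), np.float64(-1.81), np.float64(0.0), np.fl
[... 456 characters left out ...]
 np.float64(1.1), np.float64(0.0), np.float64(-3.4), 1], [np.float64(6.24), np.float64(2.19), np.float64(0.0), np.float64(-6.8), 1], [np.float64(9.35), np.float64(3.29), np.float64(0.0), np.float64(-10.2), 1], [np.float64(12.47), np.float64(4.38), np.float64(0.0), np.float64(-13.6), 1], [np.float64(15.59), np.float64(5.48), np.float64(0.0), np.float64(-17.0), 1], [np.float64(18.71), np.float64(6.57), np.float64(0.0), np.float64(-20.4), 1], [np.float64(21.83), np.float64(7.67), np.float64(0.0), np.float64(-23.8), 1], [np.float64(24.94), np.float64(8.77), np.float64(0.0), np.float64(-27.2), 1]]
[np.float64(677.9761579424892), np.float64(5.154777990562081), np.float64(242.3), np.float64(98.72)]
```

Emit:
play_rows:
  series:
    - [2.7,-1.9,0,-3.4,1]
    - [5.4,-3.8,0,-6.8,1]
    - [8.1,-5.7,0,-10.2,1]
    - [10.8,-7.6,0,-13.6,1]
    - [13.5,-9.5,0,-17,1]
    - [16.2,-11.4,0,-20.4,1]
    - [18.9,-13.3,0,-23.8,1]
    - [21.65,-15.2,0,-27.2,1]

```text
clock: 1.0
eef_pos: [354.1, -411.1, 242.3]
tool_rot: [-3.142, 0.0, 0.776]
force: [0.1, 0.1, -0.5]
width: -0.1
```

Emit:
play_rows:
  series:
    - [3.3,-0.45,0,-3.4,1]
    - [6.55,-0.9,0,-6.8,1]
    - [9.8,-1.35,0,-10.2,1]
    - [13.1,-1.8,0,-13.6,1]
    - [16.4,-2.25,0,-17,1]
    - [19.65,-2.7,0,-20.4,1]
    - [22.9,-3.15,0,-23.8,1]
    - [26.2,-3.6,0,-27.2,1]

```text
clock: 1.8
eef_pos: [516.4, -202.4, 242.3]
tool_rot: [-3.142, 0.0, 1.25]
force: [0.8, -0.2, 0.1]
width: 0.2
```

Emit:
play_rows:
  series:
    - [3.1,1.1,0,-3.4,1]
    - [6.25,2.2,0,-6.8,1]
    - [9.35,3.3,0,-10.2,1]
    - [12.45,4.4,0,-13.6,1]
    - [15.6,5.5,0,-17,1]
    - [18.7,6.6,0,-20.4,1]
    - [21.8,7.7,0,-23.8,1]
    - [24.95,8.8,0,-27.2,1]

```text
clock: 2.6
eef_pos: [678.9, 6.1, 242.0]
tool_rot: [-3.141, 0.0, 1.725]
force: [-0.8, -0.3, 0.0]
width: 0.1
```

Emit:
play_rows:
  series:
    - [0,0,3,0,1]
    - [0,0,6,0,1]
    - [0,0,9,0,1]
    - [0,0,11,0,1]
    - [0,0,12.4,0,1]
    - [0,0,12.4,0,1]

```text
clock: 3.2
eef_pos: [676.9, 5.1, 116.1]
tool_rot: [-3.138, -0.0, 1.723]
force: [-0.7, -0.6, 0.1]
width: -0.3
```

Run:
```python
from mv import *
t=cam("top")[0][80:260,140:380]; s=cam("side")[0][130:310,170:410]
f=lambda i:cv2.resize(i,(400,300),interpolation=cv2.INTER_CUBIC)
save(np.hstack([f(t),f(s)]),"a1.png"); print(status.read_state()["eef_pos"],ctrl.tip_reach)
p=status.read_state()["eef_pos"]; c=[678,5.15,118,98.72]
A=[arc(hub,8.7,d,z=117) for d in (35,30,25,20,17)]+[arc(hub,th,17) for th in np.linspace(8.7,90,17)[1:]]
while A:
    r=rows(c,A[:8],1); print([[float(v) for v in q] for q in r]); c=apply(c,r[-1]); print([float(v) for v in c]); A=A[8:]
```

```text
[678.87538316   5.42809955 118.8687039 ] 11.0
[[0.51, -0.0, 0.1, 0.0, 1.0], [1.01, -0.0, 0.1, 0.0, 1.0], [1.51, -0.0, 0.1, 0.0, 1.0], [2.01, -0.0, 0.1, 0.0, 1.0], [2.31, -0.0, 0.1, 0.0, 1.0], [2.7, 0.13, 0.1, -5.1, 1.0], [3.11, 0.23, 0.1, -10.1, 1.0], [3.52, 0.29, 0.1, -15.2, 1.0]]
[675.5299526881013, 40.382781131738405, 117.0, 113.92]
[[0.4, 0.13, 0.0, -5.1, 1.0], [0.81, 0.23, 0.0, -10.2, 1.0], [1.22, 0.29, 0.0, -15.3, 1.0], [1.64, 0.32, 0.0, -20.3, 1.0], [2.06, 0.3, 0.0, -25.4, 1.0], [2.47, 0.25, 0.0, -30.5, 1.0], [2.88, 0.17, 0.0, -35.6, 1.0], [3.28, 0.04, 0.0, -40.7, 1.0]]
[662.5964868203357, 70.52785470350703, 117.0, 154.62]
[[0.39, 0.14, 0.0, -5.1, 1.0], [0.8, 0.23, 0.0, -10.1, 1.0], [1.21, 0.3, 0.0, -15.2, 1.0], [1.63, 0.32, 0.0, -20.3, 1.0], [2.05, 0.31, 0.0, -25.4, 1.0]]
[645.4037663791614, 82.11536366063957, 117.0, 180.02]
```

View pics/a1.png

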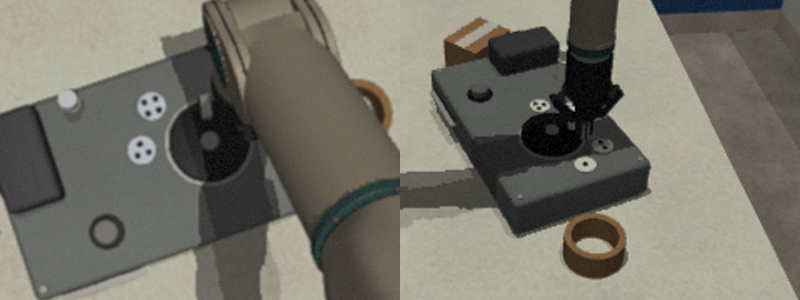

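The gripper is on the tab's clockwise side, with the tab at crop (206,105) and clear of the fingers. Starting the push, which will stop short of the target.

Emit:
play_rows:
  series:
    - [0.5,0,0.1,0,1]
    - [1.0,0,0.1,0,1]
    - [1.5,0,0.1,0,1]
    - [2.0,0,0.1,0,1]
    - [2.3,0,0.1,0,1]
    - [2.7,0.13,0.1,-5.1,1]
    - [3.1,0.23,0.1,-10.1,1]
    - [3.52,0.29,0.1,-15.2,1]

```text
clock: 4.1
eef_pos: [676.8, 39.5, 117.8]
tool_rot: [3.141, 0.002, 1.991]
force: [1.0, -1.7, 1.2]
width: -0.1
```

Emit:
play_rows:
  series:
    - [0.4,0.13,0,-5.1,1]
    - [0.81,0.23,0,-10.2,1]
    - [1.22,0.29,0,-15.3,1]
    - [1.64,0.32,0,-20.3,1]
    - [2.06,0.3,0,-25.4,1]
    - [2.47,0.25,0,-30.5,1]
    - [2.88,0.17,0,-35.6,1]
    - [3.28,0.04,0,-40.7,1]

```text
clock: 4.9
eef_pos: [664.6, 71.2, 117.9]
tool_rot: [3.139, 0.003, 2.702]
force: [2.2, -0.1, -0.0]
width: 0.1
```

Run:
```python
from mv import *
t=cam("top")[0][80:260,140:380]; s=cam("side")[0][130:310,170:410]
f=lambda i:cv2.resize(i,(400,300),interpolation=cv2.INTER_CUBIC)
save(np.hstack([f(t),f(s)]),"a2.png"); print(status.read_state())
```

```text
{'clock': 5.0, 'qpos': array([ 0.16855719,  0.85489621, -0.57173188,  1.56050993,  0.55203749,
        0.89023642,  0.52874508]), 'qd': array([-0.00284293, -0.00201023,  0.02337611,  0.00094123, -0.01988817,
        0.01173788, -0.0554784 ]), 'tau': array([ 2.55428720e-01, -6.01827049e+01, -8.62142980e+00, -1.44697067e+01,
        3.48170323e-02,  3.06866784e-01,  4.65946952e-01]), 'eef_pos': array([663.57238802,  71.53982472, 117.75185357]), 'tool_rot': array([3.13991070e+00, 9.49375801e-04, 2.69946747e+00]), 'force': array([ 1.71185936,  0.86307785, -0.05679661]), 'torque': array([ 0.0733869 , -0.15197176, -0.04245319]), 'width': -0.1680505287216156}
```

View pics/a2.png

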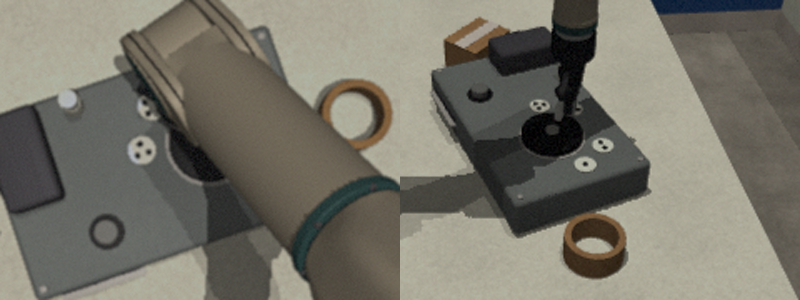

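The tab is moving with the fingers at about 2 N, and the glue stick and roll haven't shifted. The arm hides the tab from above, so I'll continue to 90° (target about 96.5°), back off and look.

Emit:
play_rows:
  series:
    - [0.39,0.14,0,-5.1,1]
    - [0.8,0.23,0,-10.1,1]
    - [1.21,0.3,0,-15.2,1]
    - [1.63,0.32,0,-20.3,1]
    - [2.05,0.31,0,-25.4,1]
    - [2.05,0.31,0,-25.4,1]

```text
clock: 5.6
eef_pos: [645.9, 82.6, 117.5]
tool_rot: [3.141, 0.0, 3.141]
force: [1.6, 0.8, 0.1]
width: 0.1
```

Emit:
play_rows:
  series:
    - [-1,0,0,0,1]
    - [-2,0,0,0,1]
    - [-2,0,-4,0,1]
    - [-2,-4,-7,0,1]
    - [-2,-9,-7,0,1]
    - [-2,-14,-7,0,1]
    - [-2,-19,-7,0,1]
    - [-2,-19,-7,0,1]

```text
clock: 6.4
eef_pos: [664.6, -120.4, 185.9]
tool_rot: [-3.133, -0.003, 3.124]
force: [-0.2, -1.1, -1.1]
width: 0.1
```

Run:
```python
from mv import *
t=cam("top")[0][80:260,140:380]; s=cam("side")[0][180:240,220:300]
f=lambda i:cv2.resize(i,(400,300),interpolation=cv2.INTER_CUBIC)
save(np.hstack([f(t),f(s)]),"a3.png"); print(status.read_state()["eef_pos"],status.read_state()["tool_rot"])
```

```text
[ 665.08657546 -110.34768111  186.71907665] [-3.14101780e+00 -1.74275103e-03  3.13460365e+00]
```

View pics/a3.png

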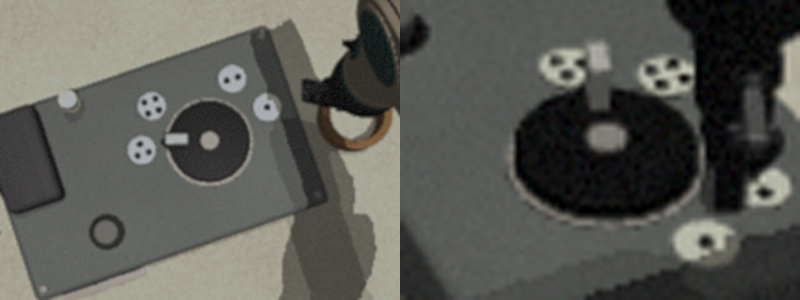

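The tab now points at about the three-dot plate: tab top (176,139), plate (142,150), hub (209,141) in the crop. Next I'll measure the angle precisely.

```bash
cat > ang.py <<'E'
from mv import *
c=cam("top"); g=cv2.cvtColor(c[0],cv2.COLOR_RGB2GRAY).astype(float); p=np.load("p.npy"); yaw=np.degrees(p[2])
def cen(x,y,r,th,z):
    yy,xx=np.mgrid[y-r:y+r+1,x-r:x+r+1]; w=np.clip(g[y-r:y+r+1,x-r:x+r+1]-th,0,60)
    q=[(w*xx).sum()/w.sum(),(w*yy).sum()/w.sum()]; return ray(q,z,c)[0],q
import sys
tx,ty=[int(v) for v in sys.argv[1:3]]
hub_,_=cen(265,164,6,70,96)
P=[cen(x,y,14 if 0 else 9,110,83) for x,y in ((225,170),(231,143),(279,127),(300,144))]
tab,q=cen(tx,ty,8,100,126)
print("hub",hub_,"tab",tab,q)
an=lambda v:np.degrees(np.arctan2(v[1],v[0]))
print("plates ang",[round(an(a[0]-hub_),1) for a in P],"r",[round(np.hypot(*(a[0]-hub_)[:2]),1) for a in P])
print("tab ang",an(tab-hub_),np.hypot(*(tab-hub_)[:2]),"model target",yaw+78)
save(cv2.resize(c[0][130:200,200:290],(720,560),interpolation=cv2.INTER_CUBIC),"ang_%d.png"%tx)
E
python3 ang.py 245 163
```

```text
hub [627.74370904  39.29965382  96.        ] tab [627.32556659  84.28848913 126.        ] [np.float64(245.0828667413214), np.float64(162.71802911534155)]
plates ang [np.float64(96.5), np.float64(57.5), np.float64(-20.7), np.float64(-60.5)] r [np.float64(92.3), np.float64(92.0), np.float64(91.4), np.float64(85.8)]
tab ang 90.5325122908608 44.99077845923608 model target 96.53217595568341
```

The tab is at 90.5° and the plate at 96.5°, so the push tracks the commanded angle to +0.5°. Now returning the same way and pushing 6° more.

Run:
```python
from mv import *
c=[645.40,82.12,117,180.02]; c=apply(c,[-2,-19,-7,0]); print(c)
A=[apply([645.40,82.12,117,180.02],q) for q in([-2,-14,-7,0],[-2,-9,-7,0],[-2,-4,-7,0],[-2,0,-7,0],[-2,0,-4,0],[-2,0,0,0],[-1,0,0,0],[-.3,0,0,0])]
B=[arc(hub,t,17) for t in (90,92,94,96,96,96)]
for w in(A,B):
    r=rows(c,w,1); print([[float(v) for v in q] for q in r]); c=apply(c,r[-1]); print([float(v) for v in c])
```

```text
[np.float64(665.4663212917593), np.float64(-107.87300710767192), 187, 180.02]
[[0.0, 5.0, 0.0, 0.0, 1.0], [-0.0, 10.0, 0.0, 0.0, 1.0], [-0.0, 15.0, 0.0, 0.0, 1.0], [0.0, 19.0, 0.0, 0.0, 1.0], [0.0, 19.0, 3.0, 0.0, 1.0], [0.0, 19.0, 7.0, 0.0, 1.0], [1.0, 19.0, 7.0, 0.0, 1.0], [1.7, 19.0, 7.0, 0.0, 1.0]]
[648.3999998172295, 82.12104719752995, 117.0, 180.02]
[[0.3, -0.0, 0.0, 0.0, 1.0], [0.45, 0.05, 0.0, -2.0, 1.0], [0.61, 0.11, 0.0, -4.0, 1.0], [0.77, 0.15, 0.0, -6.0, 1.0], [0.77, 0.15, 0.0, -6.0, 1.0], [0.77, 0.15, 0.0, -6.0, 1.0]]
[640.6994766875754, 83.61835929915124, 117.0, 186.02]
```

Emit:
play_rows:
  series:
    - [0,5,0,0,1]
    - [0,10,0,0,1]
    - [0,15,0,0,1]
    - [0,19,0,0,1]
    - [0,19,3,0,1]
    - [0,19,7,0,1]
    - [1,19,7,0,1]
    - [1.7,19,7,0,1]

```text
clock: 7.35
eef_pos: [646.8, 84.7, 116.0]
tool_rot: [3.141, -0.003, -3.139]
force: [0.8, 1.1, 0.9]
width: 0.2
```

Emit:
play_rows:
  series:
    - [0.3,0,0,0,1]
    - [0.45,0.05,0,-2,1]
    - [0.61,0.11,0,-4,1]
    - [0.77,0.15,0,-6,1]
    - [0.77,0.15,0,-6,1]
    - [0.77,0.15,0,-6,1]

```text
clock: 7.95
eef_pos: [641.5, 83.8, 117.7]
tool_rot: [3.141, 0.001, -3.037]
force: [1.2, 1.3, 1.6]
width: -0.1
```

Emit:
play_rows:
  series:
    - [-1,0,0,0,1]
    - [-2,0,0,0,1]
    - [-2,0,-4,0,1]
    - [-2,-4,-7,0,1]
    - [-2,-9,-7,0,1]
    - [-2,-14,-7,0,1]
    - [-2,-19,-7,0,1]
    - [-2,-19,-7,0,1]

```text
clock: 8.75
eef_pos: [679.7, -116.2, 185.4]
tool_rot: [-3.133, -0.004, -3.051]
force: [0.4, -1.2, -0.2]
width: 0.2
```

```bash
python3 ang.py 244 166; python3 -c "
from h import *
print(status.read_state()['eef_pos'])"
```

```text
hub [627.7470137   39.24882449  96.        ] tab [622.48102948  84.39314874 126.        ] [np.float64(245.06047943699141), np.float64(164.94853749725092)]
plates ang [np.float64(96.5), np.float64(57.5), np.float64(-20.7), np.float64(-59.6)] r [np.float64(92.3), np.float64(92.0), np.float64(91.4), np.float64(90.0)]
tab ang 96.65335621637553 45.45041916285496 model target 96.53217595568341
[ 679.55866797 -110.36247075  185.79848737]
```

View pics/ang_244.png

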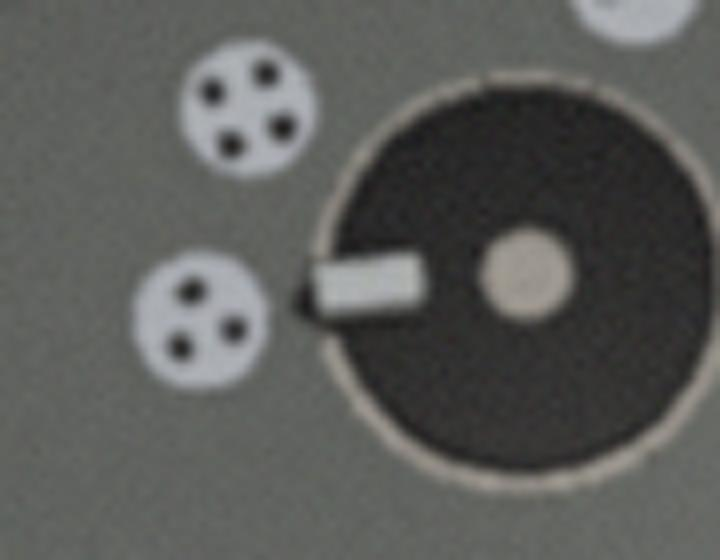

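The tab is at 96.65° and the plate at 96.5° (0.15° apart); the picture shows the pointer at (305,300) aimed at the three-dot plate (200,320). Next, the key.

Run:
```python
from mv import *
c=apply([640.70,83.62,117,186.02],[-2,-19,-7,0]); print(c)
w=lin(c,[508,177,187,186.02],8)
r=rows(c,w,1); print([[float(v) for v in q] for q in r]); c=apply(c,r[-1]); print(c)
```

```text
[np.float64(680.5160729487145), np.float64(-103.23470380737714), 187, 186.02]
[[1.78, 3.71, 0.0, 0.0, 1.0], [3.55, 7.42, 0.0, 0.0, 1.0], [5.33, 11.13, 0.0, 0.0, 1.0], [7.11, 14.84, 0.0, 0.0, 1.0], [8.89, 18.55, 0.0, 0.0, 1.0], [10.66, 22.26, 0.0, 0.0, 1.0], [12.44, 25.97, 0.0, 0.0, 1.0], [14.22, 29.68, 0.0, 0.0, 1.0]]
[np.float64(507.9731753361891), np.float64(177.01523550300627), np.float64(187.0), np.float64(186.02)]
```

Emit:
play_rows:
  series:
    - [1.8,3.7,0,0,1]
    - [3.55,7.4,0,0,1]
    - [5.35,11.1,0,0,1]
    - [7.1,14.85,0,0,1]
    - [8.9,18.55,0,0,1]
    - [10.65,22.25,0,0,1]
    - [12.45,25.95,0,0,1]
    - [14.2,29.7,0,0,1]

```text
clock: 9.6
eef_pos: [506.2, 178.9, 187.2]
tool_rot: [-3.141, -0.002, -3.036]
force: [0.3, 1.2, 1.0]
width: -0.2
```

Emit:
play_rows:
  series:
    - [0,0,3,0,1]
    - [0,0,6,0,1]
    - [0,0,7,0,1]
    - [0,0,7,0,1]
    - [0,0,7,0,1]

```text
clock: 10.1
eef_pos: [508.7, 177.9, 118.0]
tool_rot: [3.141, 0.0, -3.037]
force: [-0.2, -0.1, 0.3]
width: -0.1
```

Run:
```python
from mv import *
ct=cam("top"); cs=cam("side"); t=ct[0][170:260,150:270]; s=cs[0][150:210,180:260]
f=lambda i:cv2.resize(i,(400,300),interpolation=cv2.INTER_CUBIC)
save(np.hstack([f(t),f(s)]),"a5.png"); x=status.read_state(); print(x["eef_pos"],x["tool_rot"],x["force"])
e=x["eef_pos"]; q=proj([e-[0,0,11],[508,177,98]],cs); print(q,(q-[180,150])*5)
```

```text
[509.28685347 177.8157806  118.51555688] [ 3.14087654e+00  1.91228653e-03 -3.03694483e+00] [-0.57550562 -0.11146947 -0.22630052]
[[217.27023545 179.27451369]
 [216.94676368 181.89692742]] [[186.35117726 146.37256846]
 [184.73381841 159.48463712]]
```

View pics/a5.png

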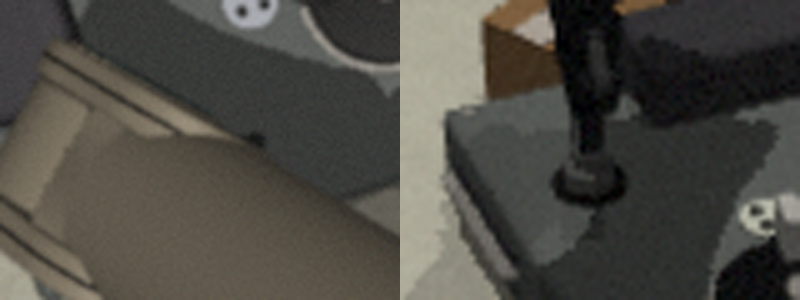

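The fingertips are centred just above the key (right pane: tips (590,150), key (590,172)). Pressing.

Emit:
play_rows:
  series:
    - [0,0,0.4,0,1]
    - [0,0,0.8,0,1]
    - [0,0,1.0,0,1]
    - [0,0,1.2,0,1]
    - [0,0,1.3,0,1]
    - [0,0,1.3,0,1]

```text
clock: 10.8
eef_pos: [508.9, 177.3, 104.5]
tool_rot: [-3.141, 0.001, -3.037]
force: [1.2, -0.8, 4.6]
width: 0.1
```

Emit:
play_rows:
  series:
    - [0,0,0.2,0,1]
    - [0,0,0.3,0,1]
    - [0,0,0.3,0,1]
    - [0,0,0.3,0,1]

```text
clock: 11.2
eef_pos: [508.9, 177.3, 102.9]
tool_rot: [-3.14, 0.002, -3.037]
force: [-2.4, -2.6, 17.7]
width: -0.0
```

17.7 N at TCP z 102.9 means the key is against its stop (expected at about 103). Releasing and backing away.

Emit:
play_rows:
  series:
    - [0,0,-0.5,0,1]
    - [0,0,-1.5,0,1]
    - [0,0,-4,0,1]
    - [0,0,-8,0,1]
    - [0,0,-8.6,0,1]

```text
clock: 11.7
eef_pos: [509.9, 179.3, 191.0]
tool_rot: [3.139, 0.005, -3.036]
force: [0.6, 0.1, -0.7]
width: -0.0
```

Emit:
play_rows:
  series:
    - [-1.8,-3.7,0,0,1]
    - [-3.55,-7.4,0,0,1]
    - [-5.35,-11.1,0,0,1]
    - [-7.1,-14.85,0,0,1]
    - [-8.9,-18.55,0,0,1]
    - [-10.65,-22.25,0,0,1]
    - [-12.45,-25.95,0,0,1]
    - [-14.2,-29.7,0,0,1]

```text
clock: 12.5
eef_pos: [681.1, -104.3, 186.7]
tool_rot: [3.141, -0.001, -3.036]
force: [0.8, -0.0, 0.9]
width: 0.4
```

Emit:
play_rows:
  series:
    - [0,-2,-2,0,1]
    - [0,-4,-4,0,1]
    - [0,-4,-4,0,1]
    - [0,-4,-4,0,1]

```text
clock: 12.9
eef_pos: [684.6, -142.3, 226.6]
tool_rot: [3.14, -0.001, -3.037]
force: [0.3, 0.7, -0.6]
width: -0.1
```

```bash
python3 ang.py 244 166
python3 - <<'E'
from mv import *
t=cam("top")[0]; s=cam("side")[0][130:310,170:410]
f=lambda i:cv2.resize(i,(400,300),interpolation=cv2.INTER_CUBIC)
save(np.hstack([f(t[60:264,68:340]),f(s)]),"a6.png"); x=status.read_state(); print(x["clock"],x["force"],x["eef_pos"],x["qd"].round(3))
t0=cv2.imread("pics/top0.png"); d=cv2.absdiff(cv2.resize(cv2.cvtColor(t,cv2.COLOR_RGB2BGR),(768,576),interpolation=cv2.INTER_CUBIC),t0).max(2)
for n,(x,y) in dict(glue=(271,210),carton=(156,325),roll=(530,223),key=(306,328)).items(): print(n,d[y-30:y+30,x-30:x+30].mean())
E
```

```text
hub [627.74895027  39.20905152  96.        ] tab [622.43477312  84.3315261  126.        ] [np.float64(245.08923766816145), np.float64(164.9695067264574)]
plates ang [np.float64(96.5), np.float64(57.5), np.float64(-20.7), np.float64(-59.9)] r [np.float64(92.4), np.float64(92.1), np.float64(91.4), np.float64(91.6)]
tab ang 96.71691395723441 45.43432833348119 model target 96.53217595568341
13.05 [ 0.16764919 -0.50852506 -0.0854463 ] [ 684.26108631 -140.88886722  226.15235452] [-0.001 -0.001  0.002 -0.006  0.004  0.004  0.004]
glue 14.615277777777777
carton 15.644722222222223
roll 28.17361111111111
key 11.5625
```

View pics/a6.png

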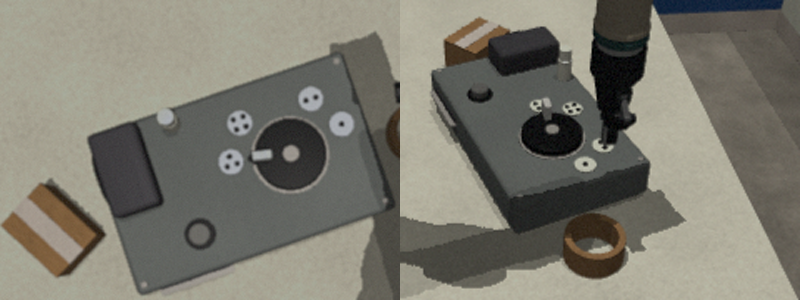

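The tab is still on the three-dot plate, the key is up, the loose items stand where they were, and the gripper touches nothing. Handing in.

```bash
python3 -c "
from h import *
print(order.finish_job())"
```

```text
the job is handed in; nothing more can be done
None
```

I turned the selector to the three-dot plate, then pressed and released the feed key, and handed the job in at about 13 s. No verdict was reported.

- **Selector:** I pushed the tab from its clockwise side with closed fingers, in two pushes and without pinching. In the last check, after the key press, it pointed at 96.7°. The plate centre is at 96.5° (world angle).
- **Feed key:** I pressed it only after the selector was set. It bottomed at 17.7 N with the tool at z 102.9 mm, where about 103 was expected for full travel. It looked fully up in the last pictures.
- **Loose items:** The glue stick, tape roll and carton look unmoved in the last pictures. My numeric before/after comparison didn't help: image noise gave differences everywhere, and the arm partly hid the roll in the top view.
- **Disagreement:** In the side view, the key and some plates sat 1–3 pixels off the fitted dispenser position. The top view agreed within 1 pixel, and the key press confirmed the key's position.

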